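# Hold the grinder lid at its half-turn pulse point

### The arm

A 6-joint arm with a two-finger parallel gripper is mounted at the origin on the work surface. World frame = base frame: x ahead of the robot, y to its left, z up, the work surface at z = 0. Lengths are in m, angles in rad, forces in N, time in s.
With the tool pointing down it reaches from about 0.3 to 0.775 m from the base axis. Payload 14.6 kg.
Tool frame: the origin (TCP) lies on the centre line of the jaws, within the pads' length; the fingertips stand ctrl.tcp_to_tips ahead of it and the grasp point (between the pads) lies 2 mm behind it (ctrl.tcp_to_tips is the distance from the TCP to the fingertips, in m); z points along the fingers, y is the line along which they close (so a half turn about z gives the same grasp; the last joint's range is limited). The gripper opens to 94 mm and grips with 3 to 60 N. Pads are 16 mm wide; open, the fingers measure 119 mm over their backs; the gripper's body (75 mm by 177 mm) begins 78 mm behind the grasp point.
Start: joints at [-0.067, 0.3, 1.521, -0, 1.321, -0.067], TCP at [0.55, -0, 0.222] pointing down, gripper open.
Joint ranges: [-3.03, 3.03], [-0.79, 2.21], [0.23, 2.52], [-1.04, 4.18], [0, 3.07], [-2.55, 2.55]. Speed limits (rad/s): [2.22, 2.22, 2.57, 3.14, 3.14, 3.14].

### API

Orientations are given as [roll, pitch, yaw] about the fixed x, y, z axes, in that order (R = Rz(yaw) Ry(pitch) Rx(roll)).
In Python, from station import telemetry, viewer, hand_in, ctrl gives the robot as it stands.
- The arm moves only by the tool step_arm, never from a script. Its argument "plan" is a list of rows, each an object of numbers: "dx", "dy", "dz": the shift along the tool's x, y, z scaled (see below); "rx", "ry", "rz": the turn, a rotation vector about the tool's x, y, z scaled (see below); "claw": the closure, from 0 (fully open) to 1 (shut). In form: [{"dx": .., "dy": .., "dz": .., "rx": .., "ry": .., "rz": .., "claw": ..}, ...]. A call has 1 to 10 rows; each row shifts and turns the commanded pose from where the row before left it, along the tool's axes as they then stand; what a row does not reach is not made up. The controller multiplies each number of a shift by 0.1 m and each number of a turn by 90 degrees. A row lasts 1/10 s, in which the tool goes at most 50 mm and 8.59 degrees, less where a joint would pass 70% of its speed; a pose out of reach is approached as far as the arm can. A call with a number of a shift or a turn outside -1 to 1 is refused whole. A call with a gripper value outside its range is refused whole. The fingers move at their own pace and stop on an object; "grip_force" is the grip in N (left out, the last holds). Time passes only in rows, so rows that do not move let the fingers close. It gives the time, the measured TCP pose, the force, the opening and the grip force at its end, in the units of the state.
- telemetry.get_obs(): the state, without advancing time (a new reading comes with each control period).
- viewer.camera(name): name is "scene" or "side" or "wrist"; returns a dict with "img" (384x512x3 uint8, red, green, blue), "z_map" (384x512 float32, m along the optical axis (not along the pixel's ray), 0 where there is no reading), "fx", "fy", "cx", "cy" (pixels), "R" (3x3) and "t" (3): a world point X has camera coordinates R X + t; the wrist camera has in their place "tool_from_camera" (4x4, takes a point from camera to tool coordinates, whose origin is the TCP and whose axes are the flange's). Camera axes: x right, y down, z forward; pixel columns grow to the right and rows downward; lengths in m; the calibration is good to about 2 mm. A picture is of the moment at which its call begins: read the wrist's pose just before it.
- hand_in(): hands the job in; it is judged then, once.
Trained networks look in a picture, given as the dict that the camera call returned (one of the last four; its "shot" number tells which), for a name from the list of things; names that differ only in an ending like _2 or _b are one class to them, and where a whole thing is asked for, a point or a joint stands for the part that bears it (a point fixed in the world has none). Each returns a list of dicts, best first, with "score" (0 to 1); they miss things now and then, are a little off and sometimes report something else, mostly with a low value. They report only what shows in the picture. A call takes as long as a camera call. They do not tell look-alikes from the thing itself.
- viewer.recognise(target, picture): "rect" ([left, top, right, bottom] in pixels, round what is visible of it).
The state is a dict: "time_s": time; "qpos": joint angles; "joint_vel": joint speeds; "tau": joint torques, N m; "ee_pos": TCP position; "eef_rot": TCP orientation; "force": force on the tool from outside, world axes, zero at the start; "moment": the same for the moment, N m; "grip_width": finger opening in m; "grip_force": force on a finger pad.
Only numpy, scipy, OpenCV 4.12 (cv2) and the standard library are available. Lean on these libraries where they do the work, as an engineer would, in place of code of your own. Each camera call takes 0.05 s, during which the arm holds its last target. There are 200 camera calls.

### The job

The bayonet lid of the coffee grinder lies in the top drawer of the desktop drawer unit: pull that drawer open, take the lid by its grip bar (not the plain jar lid beside it) and set it down into the grinder, its two lugs through the two slots, until it sits flush. Then twist it clockwise half way towards the lock, so that the grip bar points between the double ribs on the collar, and never let it go on to the lock click at the triple ribs. Finish while still holding the lid there by its bar against its return spring; do not let go, and leave the other things on the desk and in the drawer where they are.

Things in the scene. Friction and masses are not known exactly. Their poses are not given: they have to be found in the camera images.
- lid: Grinder's bayonet lid, loose, black, 0.13 kg, 59 mm tall; starts upright in the top drawer, left or right. Origin: centre of its underside, z up. A round plug 64 mm wide (56 at its tapered foot), 18 mm tall, with two lugs at its foot along local +x and -x (10 mm wide, 6 mm tall, reaching 43 mm from the axis); above it a flange 90 mm wide (z 18 to 23 mm) and the grip bar. Half-turn symmetric.
- lid_bar (a point): Middle of the lid's upright grip bar, 46 mm above the lid's origin, on its axis. The bar runs along the lid's local x: 56 mm long, 14 mm thick (local y), from 23 mm (flange top) to 59 mm above the lid's origin. Thin white lines on the flange carry on its direction.
- jar_lid: Plain black jar lid, loose, beside the bayonet lid in the drawer: flat disc 90 mm wide, 14 mm tall, with a round knob 20 mm wide (34 mm tall in all); no lugs, no bar. Origin: centre of its underside. It stays in the drawer.
- grinder: Coffee grinder, fixed: round black body 106 mm wide (foot 120 mm), dark steel collar on top. Origin: centre of its foot, on the collar's axis, z up. Two slots about 20 mm wide at local +x and -x take the lid's lugs: lid x along grinder x or opposite, within 0.1 rad. Seated, the lid's flange lies on the rim, lid origin 112 mm above the grinder's. It then turns only clockwise seen from above.
- collar (a point): Centre of the collar's mouth, at its upper rim, 130 mm above the desk; axes as the grinder's. The mouth is 70 mm wide (3 mm clearance round the plug), the slots go through a ledge 10 mm thick. White ribs on the collar rim, on both sides, show where the bar points: single = insert (local x), double = half turn (0.60 rad clockwise), triple = lock (1.20 rad).
- pulse_ring (a joint): Sprung ring in the collar, pushed round by the lid's lugs (rad, 0 at rest, grows clockwise from above). The lugs meet it after about 0.13 rad of lid turn, so it reads the lid's turn less 0.13: 0.47 at half turn (double ribs), the lock clicks from 0.92, stop at 1.07. The spring pushes back with 0.04 N m at 0, 0.14 N m at half turn, and returns a lid let go.
- unit_drawer0_handle (a point): Middle of the top drawer's handle: level round bar 11 mm thick, 120 mm long along local y, 162 mm above the desk, its middle 35 mm off the drawer's front (29 mm free behind it). Local x points into the unit (two drawers, 240 mm deep, 260 mm wide, 200 mm tall, fixed): pull along -x. Moves with the drawer.
- unit_drawer0 (a joint): Opening of the top drawer (m): 0 shut, 0.165 fully out; starts 0 to 0.025, about 1 N of friction, stays where left. Inside 195 mm long, 218 mm wide; floor 110 mm above the desk, side walls up to 178 mm. The lids lie side by side some 54 mm left and right of its middle, about 70 to 100 mm behind its front (outer) face, and ride along with it.
- bean_jar: Bystander: closed jar of coffee, 80 mm across, 130 mm tall. Origin at the centre of its underside.
- mug: Bystander: white mug 80 mm across, 95 mm tall. Origin at the centre of its underside.
- stapler: Bystander: black stapler, 135 mm long, 55 mm tall. Origin at the centre of its underside.
- tape_dispenser: Bystander: grey tape dispenser, 140 mm long, 86 mm tall. Origin at the centre of its underside.
- calculator: Bystander: flat calculator, 150 x 85 x 16 mm. Origin at the centre of its underside.
- scoop: Bystander: steel spoon 150 mm long lying on the desk. Origin under its middle.
- pen_pot: Bystander: round pot 72 mm across with pens, 150 mm tall in all. Origin at the centre of its underside.
Not all that is in view belongs to the job. Leave any blue or purple look-alike of the grinder alone.

How it is judged:
By the outcome, as a careful person would: the job done as asked, in the order asked, and still so for the second after the job is handed in, while the arm keeps its last pose, push and grip.
It also fails if it takes over 61 s, if anything falls off the work surface, if the arm or the gripper's body presses on something with over 40 N, if the wrist force passes 120 N, or if a joint passes its speed limit or range.

## Working session

There is one attempt and no reset: what is moved stays moved. The work goes in short steps, Python scripts to look and compute and a tool call to move; the robot and the scene stay as the last step left them, time stands still between calls to the robot, and variables do not carry over. Pictures are saved under pics/ and viewed, at most 10 in all, crops included, and the job is handed in when it is done.

Besides the shell and the picture viewer there is one more tool, called after "Request:" in YAML: its name, and indented under it one key for each argument. step_arm: Moves the arm, as the interface text tells. Shifts and turns lie within -1 to 1; 1 stands for 0.1 m of shift or 90 degrees of turn. Its arguments: {"type":"object","properties":{"plan":{"type":"array"},"grip_force":{"type":"number"}},"required":["plan"]}

```bash
mkdir -p pics
cat > h.py <<'E'
import numpy as np, cv2
from station import telemetry, viewer, ctrl
def rot(e):
    from scipy.spatial.transform import Rotation as R
    return R.from_euler('xyz',e).as_matrix()
def shot(n):
    o=telemetry.get_obs(); c=viewer.camera(n)
    if n=='wrist':
        T=np.eye(4);T[:3,:3]=rot(o['eef_rot']);T[:3,3]=o['ee_pos']
        c['W']=T@np.array(c['tool_from_camera'])
    else:
        T=np.eye(4);T[:3,:3]=c['R'];T[:3,3]=c['t'];c['W']=np.linalg.inv(T)
    return c
def cloud(c):
    z=c['z_map'];v,u=np.mgrid[:z.shape[0],:z.shape[1]]
    P=np.stack([(u-c['cx'])/c['fx']*z,(v-c['cy'])/c['fy']*z,z],-1)
    P=P@c['W'][:3,:3].T+c['W'][:3,3]; P[z<=0]=np.nan
    return P
def onz(c,u,v,h):
    d=c['W'][:3,:3]@np.array([(u-c['cx'])/c['fx'],(v-c['cy'])/c['fy'],1]);o=c['W'][:3,3]
    return o+d*(h-o[2])/d[2]
def save(img,n): cv2.imwrite('pics/'+n,np.ascontiguousarray(img[...,::-1]))
E
python3 - <<'E'
from h import *
o=telemetry.get_obs();print(o,ctrl.tcp_to_tips)
ims=[]
for n in('scene','side'):
    c=shot(n);P=cloud(c);ims.append(c['img'])
    print(n,c['W'][:3,3].round(2))
    for t in('grinder','collar','unit_drawer0_handle','unit_drawer0','lid','jar_lid','bean_jar','mug','stapler','tape_dispenser','calculator','scoop','pen_pot'):
        for r in viewer.recognise(t,c)[:2]:
            b=np.array(r['rect']).astype(int);q=P[b[1]:b[3]+1,b[0]:b[2]+1].reshape(-1,3)
            print(t,round(r['score'],2),b,np.nanmedian(q,0).round(3),np.nanmax(q[:,2]).round(3))
save(np.vstack([cv2.resize(i,(400,300)) for i in ims]),'a.png')
save(cv2.resize(ims[0],(800,600)),'s.png');save(cv2.resize(ims[1],(800,600)),'d.png')
E
```

```text
{'time_s': 0.0, 'qpos': array([-6.65838459e-02,  3.00457178e-01,  1.52160789e+00, -5.04644273e-06,
        1.32068968e+00, -6.66040575e-02]), 'joint_vel': array([-1.21241313e-03, -5.87699665e-04, -2.14182310e-04,  2.07322403e-03,
        8.84574545e-05, -5.59283148e-04]), 'tau': array([-1.53750298e-03, -5.31805658e+01, -3.52735734e+01,  7.07558286e-02,
        2.43994006e-02, -4.79655944e-05]), 'ee_pos': array([5.49748196e-01, 2.14993332e-05, 2.21882616e-01]), 'eef_rot': array([-3.14043281e+00, -7.24656876e-05,  1.57081775e+00]), 'force': array([ 0.06344602,  0.34377108, -0.56662732]), 'moment': array([-0.05204327, -0.01912975, -0.01857301]), 'grip_force': 0.0, 'grip_width': 0.0937869220489563} 0.017
scene [1.28 0.12 1.05]
grinder 0.92 [295 182 331 232] [0.497 0.192 0.071] 0.135
grinder 0.88 [204 140 236 185] [ 0.346 -0.181  0.065] 0.137
collar 0.97 [292 156 324 193] [0.345 0.16  0.106] 0.135
collar 0.82 [296 186 331 231] [0.502 0.194 0.087] 0.135
unit_drawer0_handle 0.89 [175 193 244 210] [ 0.616 -0.15   0.185] 0.204
unit_drawer0_handle 0.35 [160 163 194 200] [ 0.406 -0.336  0.012] 
[... 939 characters left out ...]
0.64 [326 192 336 207] [ 0.64  -0.158  0.185] 0.201
lid 0.48 [299 176 351 250] [ 0.622 -0.144  0.146] 0.203
bean_jar 0.62 [300 144 327 180] [0.699 0.149 0.128] 0.273
mug 0.62 [227 124 251 151] [0.52  0.426 0.068] 0.339
stapler 0.81 [216 211 265 238] [ 0.422 -0.031  0.014] 0.134
tape_dispenser 0.86 [322 323 385 364] [ 0.569 -0.494  0.027] 0.09
tape_dispenser 0.73 [230 296 295 342] [ 0.395 -0.358  0.013] 0.021
calculator 0.76 [228 295 295 339] [ 0.394 -0.351  0.013] 0.021
scoop 0.59 [179 154 213 160] [0.353 0.442 0.003] 0.132
scoop 0.31 [220 149 260 198] [0.466 0.168 0.062] 0.135
pen_pot 0.76 [291 129 311 171] [0.693 0.181 0.097] 0.328
pen_pot 0.3 [218 210 263 236] [ 0.424 -0.028  0.014] 0.134
```

View pics/s.png

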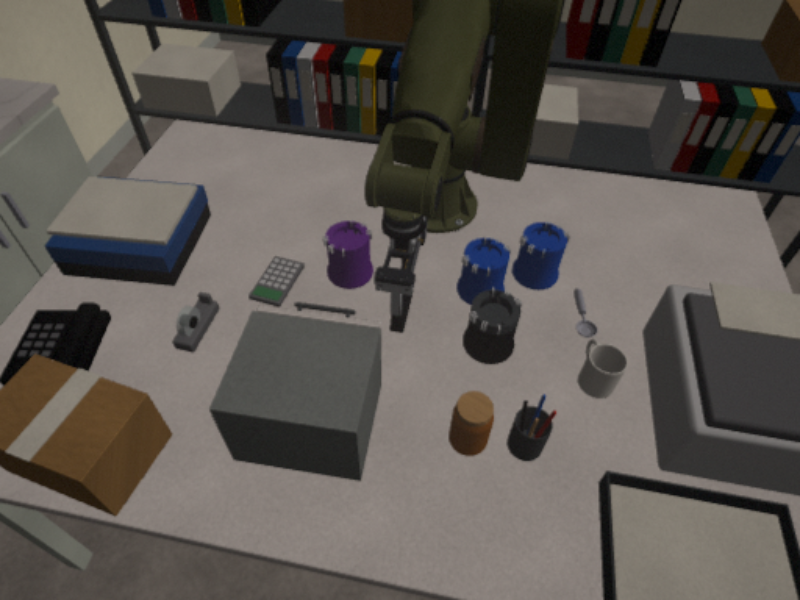

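View pics/d.png

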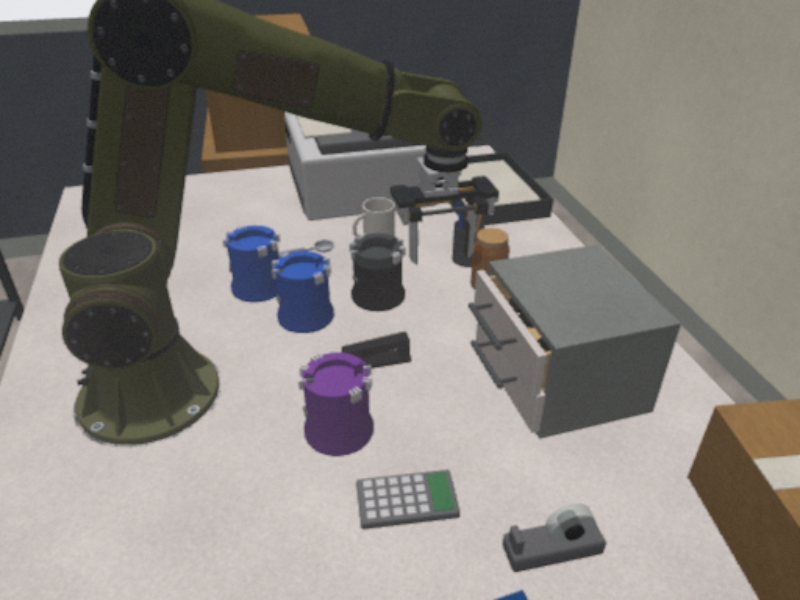

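The scene view shows a black grinder at about (315,205) in full-res pixels, two blue look-alikes at (311,172) and (345,163), and a purple one at (223,163). The black one fits the description. The unit's top drawer handle is at about (208,197), and the drawer is slightly open.

Run:
```python
from h import *
for n in('scene','side'):
    c=shot(n);P=cloud(c).reshape(-1,3)
    m=(abs(P[:,2]-0.2)<.006)&(P[:,0]>.5)&(P[:,0]<.98)&(P[:,1]<.05)&(P[:,1]>-.4)
    Q=P[m];r=cv2.minAreaRect((Q[:,:2]*1000).astype(np.float32));print(n,m.sum(),r,cv2.boxPoints(r).round())
    I=c['img'].reshape(-1,3).astype(int)
    m=(abs(P[:,2]-0.164)<.012)&(P[:,0]>.45)&(P[:,0]<.68)&(P[:,1]<.05)&(P[:,1]>-.33)
    Q=P[m];print('front-ish',m.sum());
    a=cv2.minAreaRect((Q[:,:2]*1000).astype(np.float32));print(a)
    dark=m&(I.sum(1)<200);Q=P[dark];print('dark',len(Q),Q[np.argsort(Q[:,1])][::max(1,len(Q)//14)].round(3).tolist())
    m=(P[:,2]>.122)&(P[:,2]<.14)&(np.hypot(P[:,0]-.5,P[:,1]-.18)<.09)&(I.max(1)<140)&(I.max(1)-I.min(1)<40)
    Q=P[m];print('gr',len(Q),cv2.minEnclosingCircle((Q[:,:2]*1000).astype(np.float32)),np.median(Q,0))
```

```text
scene 6110 ((752.205078125, -149.63194274902344), (228.45127868652344, 261.30792236328125), 1.7771662473678589) [[ 634.  -23.]
 [ 642. -284.]
 [ 870. -277.]
 [ 862.  -15.]]
front-ish 156
((602.4656372070312, -109.57015991210938), (216.87326049804688, 64.89793395996094), 67.7599105834961)
dark 98 [[0.583, -0.215, 0.166], [0.59, -0.206, 0.165], [0.585, -0.201, 0.161], [0.582, -0.192, 0.165], [0.582, -0.182, 0.163], [0.584, -0.174, 0.167], [0.58, -0.162, 0.165], [0.582, -0.154, 0.169], [0.585, -0.144, 0.165], [0.581, -0.135, 0.162], [0.583, -0.124, 0.168], [0.583, -0.114, 0.171], [0.579, -0.105, 0.167], [0.585, -0.1, 0.161]]
gr 416 ((476.5128479003906, 196.2116241455078), 61.240440368652344) [0.48206057 0.19977206 0.12980117]
side 4834 ((753.1887817382812, -149.6944122314453), (230.10301208496094, 266.0093078613281), 2.0387251377105713) [[ 633.  -21.]
 [ 643. -287.]
 [ 873. -279.]
 [ 863.  -13.]]
front-ish 719
((620.420654296875, -158.99429321289062), (98.17284393310547, 259.4202880859375), 4.669534206390381)
dark 18 [[0.582, -0.219, 0.163], [0.58, -0.219, 0.16], [0.579, -0.219, 0.163], [0.607, -0.21, 0.164], [0.594, -0.21, 0.163], [0.597, -0.21, 0.163], [0.602, -0.21, 0.164], [0.611, -0.21, 0.162], [0.592, -0.209, 0.162], [0.606, -0.208, 0.162], [0.601, -0.207, 0.162], [0.6, -0.109, 0.163], [0.586, -0.109, 0.162], [0.591, -0.109, 0.164], [0.589, -0.108, 0.164], [0.595, -0.107, 0.162], [0.599, -0.106, 0.161], [0.607, -0.105, 0.163]]
gr 345 ((476.1907043457031, 192.67953491210938), 59.3563117980957) [0.47295897 0.18717786 0.12903151]
```

Request:
step_arm:
  plan:
    - {"dx": -0.4, "dy": 0.08, "claw": 0.68}
    - {"dx": -0.4, "dy": 0.08, "claw": 0.68}
    - {"dx": -0.4, "dy": 0.09, "claw": 0.68}
    - {"dx": -0.35, "dy": 0.08, "rz": -0.02, "claw": 0.68}
    - {"claw": 0.68}
    - {"claw": 0.68}
    - {"claw": 0.68}

```text
$.plan[0]: bad value
```

Run:
```python
from h import *
o=telemetry.get_obs();print(o['ee_pos'],o['eef_rot'],o['grip_width'])
c=shot('wrist');P=cloud(c);I=c['img'].astype(int)
m=(abs(P[...,2]-.163)<.008)&(P[...,0]>.54)&(P[...,0]<.6)
Q=P[m];print(len(Q),Q[np.argsort(Q[:,1])][::max(1,len(Q)//16)].round(3).tolist())
m=(P[...,2]>.168)&(P[...,0]>.6)&(P[...,0]<.64)
Q=P[m];print(len(Q),Q[np.argsort(Q[:,0])][::max(1,len(Q)//10)].round(3).tolist())
save(c['img'],'w1.png')
```

```text
[5.49998201e-01 3.41125695e-06 2.22457910e-01] [3.14155317e+00 3.59417756e-05 1.57082349e+00] 0.09372314822477947
395 [[0.573, -0.147, 0.163], [0.58, -0.143, 0.166], [0.577, -0.14, 0.167], [0.582, -0.138, 0.164], [0.582, -0.135, 0.165], [0.582, -0.132, 0.165], [0.572, -0.13, 0.164], [0.576, -0.127, 0.167], [0.577, -0.125, 0.167], [0.576, -0.122, 0.166], [0.573, -0.12, 0.165], [0.575, -0.117, 0.166], [0.575, -0.115, 0.165], [0.577, -0.112, 0.167], [0.578, -0.11, 0.167], [0.574, -0.107, 0.164], [0.577, -0.106, 0.166]]
10290 [[0.6, 0.01, 0.262], [0.602, 0.01, 0.237], [0.603, 0.021, 0.325], [0.605, 0.009, 0.256], [0.607, 0.019, 0.33], [0.609, 0.033, 0.317], [0.611, -0.065, 0.169], [0.613, -0.125, 0.169], [0.615, 0.021, 0.326], [0.622, 0.034, 0.309]]
```

View pics/w1.png

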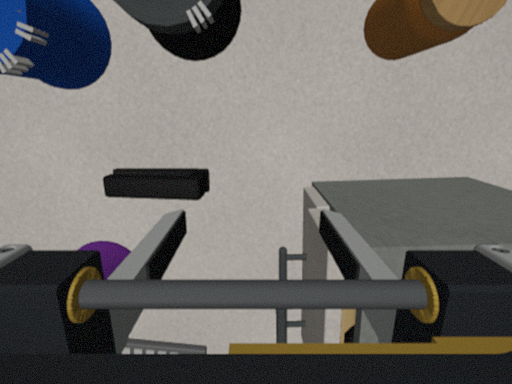

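The wrist view shows the handle at about (285,290), the unit on the right, and the stapler at (155,183). The handle x is about 0.578. The rows probably need all of their keys.

Request:
step_arm:
  plan:
    - {"dx": -0.4, "dy": 0.07, "dz": 0, "rx": 0, "ry": 0, "rz": 0, "claw": 0.68}
    - {"dx": -0.4, "dy": 0.07, "dz": 0, "rx": 0, "ry": 0, "rz": 0, "claw": 0.68}
    - {"dx": -0.4, "dy": 0.07, "dz": 0, "rx": 0, "ry": 0, "rz": 0, "claw": 0.68}
    - {"dx": -0.35, "dy": 0.08, "dz": 0, "rx": 0, "ry": 0, "rz": -0.02, "claw": 0.68}
    - {"dx": 0, "dy": 0, "dz": 0, "rx": 0, "ry": 0, "rz": 0, "claw": 0.68}
    - {"dx": 0, "dy": 0, "dz": 0, "rx": 0, "ry": 0, "rz": 0, "claw": 0.68}
    - {"dx": 0, "dy": 0, "dz": 0, "rx": 0, "ry": 0, "rz": 0, "claw": 0.68}
  grip_force: 20

```text
time_s: 2.25
ee_pos: [0.5789, -0.1541, 0.2224]
eef_rot: [-3.141, -0.0, 1.603]
force: [-0.1, 0.1, 1.0]
grip_width: 0.0414
grip_force: 0.0
```

Run:
```python
from h import *
o=telemetry.get_obs();print(o['ee_pos'],o['eef_rot'],o['grip_width'])
c=shot('wrist');P=cloud(c)
m=(abs(P[...,2]-.163)<.01)&(P[...,0]>.54)&(P[...,0]<.6)
Q=P[m];print(len(Q),Q[np.argsort(Q[:,1])][::max(1,len(Q)//16)].round(3).tolist())
v,u=np.where(m);print(u.min(),u.max(),v.min(),v.max())
c=shot('side');save(c['img'][130:290,230:390],'w2.png')
save(cv2.resize(np.hstack([cv2.resize(c['img'][110:270,230:390],(400,400))]),(400,400)),'w2.png')
```

```text
[ 0.57890463 -0.15414893  0.22243068] [-3.14142740e+00 -1.72892129e-04  1.60262484e+00] 0.041393986307416746
2180 [[0.58, -0.219, 0.165], [0.591, -0.207, 0.166], [0.575, -0.203, 0.164], [0.575, -0.195, 0.163], [0.582, -0.184, 0.165], [0.579, -0.173, 0.167], [0.575, -0.163, 0.165], [0.583, -0.153, 0.163], [0.574, -0.143, 0.165], [0.577, -0.134, 0.166], [0.572, -0.125, 0.162], [0.58, -0.118, 0.167], [0.579, -0.11, 0.166], [0.6, -0.105, 0.164], [0.599, -0.102, 0.163], [0.581, -0.099, 0.164], [0.576, -0.09, 0.163]]
246 281 126 271
```

View pics/w2.png

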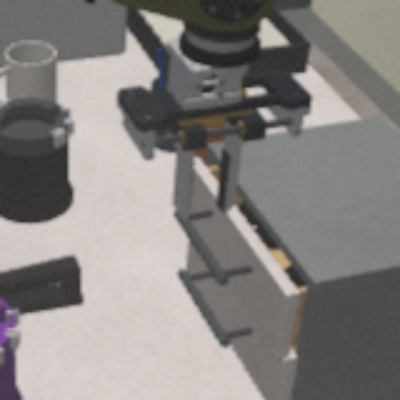

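The side crop shows the handle under the still-closing fingers, with the rear finger at about (230,180) over the gap. I'll wait for it to narrow, descend 60 mm and close.

Request:
step_arm:
  plan:
    - {"dx": 0, "dy": 0, "dz": 0, "rx": 0, "ry": 0, "rz": 0, "claw": 0.68}
    - {"dx": 0, "dy": 0, "dz": 0, "rx": 0, "ry": 0, "rz": 0, "claw": 0.68}
    - {"dx": 0, "dy": 0, "dz": 0.2, "rx": 0, "ry": 0, "rz": 0, "claw": 0.68}
    - {"dx": 0, "dy": 0, "dz": 0.2, "rx": 0, "ry": 0, "rz": 0, "claw": 0.68}
    - {"dx": 0, "dy": 0, "dz": 0.2, "rx": 0, "ry": 0, "rz": 0, "claw": 0.68}
    - {"dx": 0, "dy": 0, "dz": 0, "rx": 0, "ry": 0, "rz": 0, "claw": 0.68}
    - {"dx": 0, "dy": 0, "dz": 0, "rx": 0, "ry": 0, "rz": 0, "claw": 1}
    - {"dx": 0, "dy": 0, "dz": 0, "rx": 0, "ry": 0, "rz": 0, "claw": 1}
    - {"dx": 0, "dy": 0, "dz": 0, "rx": 0, "ry": 0, "rz": 0, "claw": 1}
    - {"dx": 0, "dy": 0, "dz": 0, "rx": 0, "ry": 0, "rz": 0, "claw": 1}
  grip_force: 20

```text
time_s: 3.35
ee_pos: [0.5794, -0.1551, 0.1636]
eef_rot: [3.14, 0.001, 1.602]
force: [-0.6, -0.7, 5.8]
grip_width: 0.0104
grip_force: 20.0
```

Request:
step_arm:
  plan:
    - {"dx": 0, "dy": -0.1, "dz": 0, "rx": 0, "ry": 0, "rz": 0, "claw": 1}
    - {"dx": 0, "dy": -0.2, "dz": 0, "rx": 0, "ry": 0, "rz": 0, "claw": 1}
    - {"dx": 0, "dy": -0.2, "dz": 0, "rx": 0, "ry": 0, "rz": 0, "claw": 1}
    - {"dx": 0, "dy": -0.2, "dz": 0, "rx": 0, "ry": 0, "rz": 0, "claw": 1}
    - {"dx": 0, "dy": -0.2, "dz": 0, "rx": 0, "ry": 0, "rz": 0, "claw": 1}
    - {"dx": 0, "dy": -0.2, "dz": 0, "rx": 0, "ry": 0, "rz": 0, "claw": 1}
    - {"dx": 0, "dy": -0.15, "dz": 0, "rx": 0, "ry": 0, "rz": 0, "claw": 1}
    - {"dx": 0, "dy": -0.1, "dz": 0, "rx": 0, "ry": 0, "rz": 0, "claw": 1}
    - {"dx": 0, "dy": 0, "dz": 0, "rx": 0, "ry": 0, "rz": 0, "claw": 1}

```text
time_s: 4.25
ee_pos: [0.4434, -0.1595, 0.1635]
eef_rot: [3.14, 0.001, 1.602]
force: [-0.5, 0.7, 5.9]
grip_width: 0.0101
grip_force: 20.0
```

Request:
step_arm:
  plan:
    - {"dx": 0, "dy": 0, "dz": 0, "rx": 0, "ry": 0, "rz": 0, "claw": 0.68}
    - {"dx": 0, "dy": 0, "dz": 0, "rx": 0, "ry": 0, "rz": 0, "claw": 0.68}
    - {"dx": 0, "dy": 0, "dz": 0, "rx": 0, "ry": 0, "rz": 0, "claw": 0.68}
    - {"dx": 0, "dy": 0, "dz": -0.2, "rx": 0, "ry": 0, "rz": 0, "claw": 0.68}
    - {"dx": 0, "dy": 0, "dz": -0.4, "rx": 0, "ry": 0, "rz": 0, "claw": 0.6}
    - {"dx": 0, "dy": 0, "dz": -0.4, "rx": 0, "ry": 0, "rz": 0, "claw": 0.5}
    - {"dx": -0.2, "dy": 0.4, "dz": -0.4, "rx": 0, "ry": 0, "rz": 0, "claw": 0.4}
    - {"dx": -0.2, "dy": 0.4, "dz": -0.4, "rx": 0, "ry": 0, "rz": 0, "claw": 0.4}
    - {"dx": -0.2, "dy": 0.2, "dz": -0.2, "rx": 0, "ry": 0, "rz": 0, "claw": 0.4}
    - {"dx": 0, "dy": 0, "dz": 0, "rx": 0, "ry": 0, "rz": 0, "claw": 0.4}

```text
time_s: 5.25
ee_pos: [0.5342, -0.2115, 0.3504]
eef_rot: [3.14, 0.001, 1.602]
force: [-0.4, 0.1, -0.9]
grip_width: 0.0567
grip_force: 0.0
```

Run:
```python
from h import *
o=telemetry.get_obs();print(o['ee_pos'],o['eef_rot'],o['grip_width'])
c=shot('wrist');P=cloud(c);np.savez('w3.npz',P=P,img=c['img'],W=c['W'],k=[c['fx'],c['fy'],c['cx'],c['cy']])
for t in('lid','jar_lid','unit_drawer0_handle','grinder'):
    for r in viewer.recognise(t,c)[:2]:
        b=np.array(r['rect']).astype(int);q=P[b[1]:b[3]+1,b[0]:b[2]+1].reshape(-1,3)
        print(t,round(r['score'],2),b,np.nanmedian(q,0).round(3))
save(c['img'],'w3.png')
```

```text
[ 0.53420123 -0.21145726  0.35040594] [3.13956630e+00 1.22473000e-03 1.60158337e+00] 0.05674627709574732
lid 0.9 [240  42 308 119] [ 0.558 -0.099  0.132]
jar_lid 0.91 [247 134 302 193] [ 0.565 -0.208  0.123]
jar_lid 0.49 [173   9 351 229] [ 0.545 -0.147  0.116]
unit_drawer0_handle 0.83 [173   9 353 229] [ 0.547 -0.147  0.119]
grinder 0.74 [ 58  91 167 175] [ 0.325 -0.174  0.106]
```

View pics/w3.png

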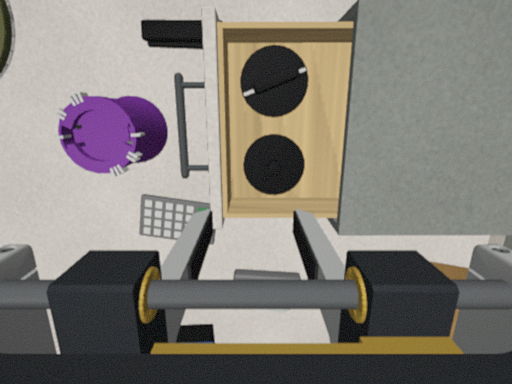

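There are two candidates in the drawer: the upper disc at (274,80), with white lines at (250,93) and (303,70) and a bar, and the lower plain disc at (274,165) with a knob. The upper one fits the bayonet lid. I'll measure it and confirm with an enlarged crop.

Run:
```python
from h import *
d=np.load('w3.npz');P=d['P'];I=d['img'];k=d['k'];c=dict(W=d['W'],fx=k[0],fy=k[1],cx=k[2],cy=k[3])
sub=I[35:125,230:318]
save(cv2.resize(I[30:210,190:360],(566,600),interpolation=cv2.INTER_CUBIC),'w4.png')
v,u=np.where(I.max(2)<45);
m=np.zeros(I.shape[:2],bool);m[35:125,230:318]=1
dark=m&(I.max(2)<70)
cn=max(cv2.findContours(dark.astype(np.uint8),cv2.RETR_EXTERNAL,cv2.CHAIN_APPROX_NONE)[0],key=cv2.contourArea)
h=cv2.convexHull(cn);e=cv2.fitEllipse(h);print(e,'centre z.133',onz(c,*e[0],.133))
w=m&(I.min(2)>150)
n,l,s,ce=cv2.connectedComponentsWithStats(w.astype(np.uint8))
for i in range(1,n): print(s[i],ce[i].round(1),onz(c,*ce[i],.133).round(4))
b=m&(abs(P[...,2]-.168)<.007)
Q=P[b];print('bar',len(Q),Q.mean(0),cv2.minAreaRect((Q[:,:2]*1000).astype(np.float32)))
vv=np.linalg.svd(Q[:,:2]-Q[:,:2].mean(0),full_matrices=False)[2][0];print(np.arctan2(vv[1],vv[0]))
```

```text
((273.7652893066406, 80.51718139648438), (65.8829116821289, 70.34101867675781), 8.607192039489746) centre z.133 [ 0.55832792 -0.09718042  0.133     ]
[299  68   7   5  23] [302.1  69.7] [ 0.5942 -0.083   0.133 ]
[244  90  10   6  34] [248.4  92.4] [ 0.5256 -0.1128  0.133 ]
bar 595 [ 0.55868196 -0.0989245   0.16775122] ((558.6936645507812, -98.7669906616211), (55.91145324707031, 14.065166473388672), 23.5175838470459)
-2.7327839607193956
```

View pics/w4.png

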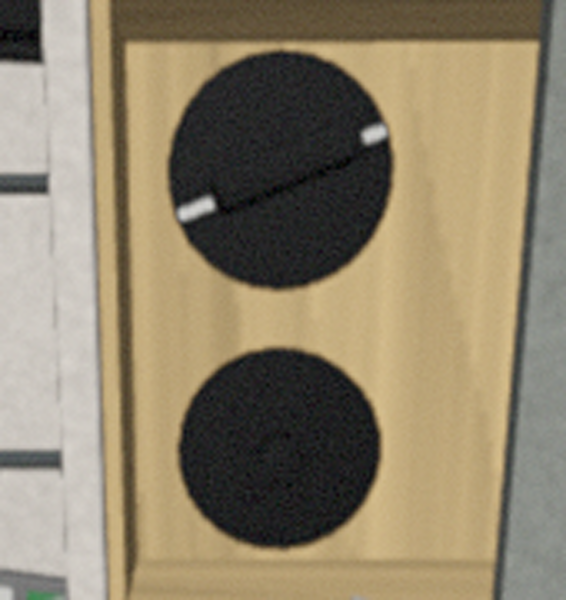

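The crop confirms it: the upper disc carries the bar and white lines, and the lower one is plain. The lid is at (0.5587,-0.0988) with the bar at 0.409 rad. Next I'll look at the grinder from above to get the slot direction.

Request:
step_arm:
  plan:
    - {"dx": 0.45, "dy": -0.1, "dz": 0, "rx": 0, "ry": 0, "rz": 0, "claw": 0.4}
    - {"dx": 0.45, "dy": -0.1, "dz": 0, "rx": 0, "ry": 0, "rz": 0, "claw": 0.4}
    - {"dx": 0.45, "dy": -0.1, "dz": 0, "rx": 0, "ry": 0, "rz": 0, "claw": 0.4}
    - {"dx": 0.45, "dy": -0.1, "dz": 0, "rx": 0, "ry": 0, "rz": 0, "claw": 0.4}
    - {"dx": 0.45, "dy": -0.1, "dz": 0, "rx": 0, "ry": 0, "rz": 0, "claw": 0.4}
    - {"dx": 0.45, "dy": 0, "dz": 0, "rx": 0, "ry": 0, "rz": 0, "claw": 0.4}
    - {"dx": 0.4, "dy": 0, "dz": 0, "rx": 0, "ry": 0, "rz": 0, "claw": 0.4}
    - {"dx": 0, "dy": 0, "dz": 0, "rx": 0, "ry": 0, "rz": 0, "claw": 0.4}
    - {"dx": 0, "dy": 0, "dz": 0, "rx": 0, "ry": 0, "rz": 0, "claw": 0.4}

```text
time_s: 6.4
ee_pos: [0.472, 0.0989, 0.3489]
eef_rot: [-3.141, 0.0, 1.604]
force: [0.3, -0.8, -0.3]
grip_width: 0.0563
grip_force: 0.0
```

Run:
```python
from h import *
o=telemetry.get_obs();print(o['ee_pos'],o['eef_rot'],o['grip_width'])
c=shot('wrist');P=cloud(c);np.savez('w5.npz',P=P,img=c['img'],W=c['W'],k=[c['fx'],c['fy'],c['cx'],c['cy']])
I=c['img'].astype(int)
m=(abs(P[...,2]-.131)<.008)&(np.hypot(P[...,0]-.477,P[...,1]-.19)<.08)
v,u=np.where(m);print(len(v),u.min(),u.max(),v.min(),v.max())
b=[u.min()-10,u.max()+10,max(0,v.min()-10),v.max()+10]
d=m&(I.max(2)<140)&(np.ptp(I,axis=2)<35)
Q=P[d];q=(Q[:,:2]*1000).astype(np.float32);print(cv2.minEnclosingCircle(q),cv2.fitEllipse(cv2.convexHull(q)))
save(cv2.resize(c['img'][b[2]:b[3],b[0]:b[1]],(600,600*(b[3]-b[2])//(b[1]-b[0])),interpolation=cv2.INTER_CUBIC),'w5.png');print(b)
w=m&(I.min(2)>130)
n,l,s,ce=cv2.connectedComponentsWithStats(w.astype(np.uint8))
cen=np.array(cv2.minEnclosingCircle(q)[0])/1000
for i in range(1,n):
    if s[i][4]>3:
        p=onz(c,*ce[i],.132);print(s[i],p.round(4),np.degrees(np.arctan2(p[1]-cen[1],p[0]-cen[0])).round(1),np.hypot(*(p[:2]-cen)).round(4))
```

```text
[0.47198344 0.09894106 0.34890859] [-3.14131104e+00  1.82290947e-04  1.60417647e+00] 0.05634991445680287
2882 214 303 48 135
((475.45111083984375, 198.02369689941406), 53.338748931884766) ((475.4381408691406, 197.92835998535156), (105.41339111328125, 105.95235443115234), 140.04266357421875)
[np.int64(204), np.int64(313), np.int64(38), np.int64(145)]
[239  48   6  11  33] [0.4524 0.2451 0.132 ] 116.1 0.0524
[234  50   7  10  32] [0.4465 0.2425 0.132 ] 123.0 0.0531
[229  54   8  10  33] [0.4415 0.2383 0.132 ] 130.1 0.0527
[217  69  10   7  32] [0.4278 0.2211 0.132 ] 154.2 0.053
[216  75   9   5  29] [0.4253 0.2154 0.132 ] 160.9 0.0531
[293  84  11   4  34] [0.5276 0.2081 0.132 ] 10.9 0.0531
[214  98  10   5  33] [0.4233 0.187  0.132 ] -168.1 0.0533
[291 105  10   7  32] [0.5254 0.1799 0.132 ] -19.9 0.0532
[289 110   9   7  32] [0.523  0.1736 0.132 ] -27.1 0.0534
[279 117  12  13  37] [0.5104 0.1581 0.132 ] -48.8 0.0531
[230 121  15  11  15] [0.4485 0.153  0.132 ] -120.9 0.0525
[271 124  11  12  62] [0.5011 0.1513 0.132 ] -61.2 0.0533
[246 132   4   1   4] [0.4629 0.1463 0.132 ] -103.6 0.0532
[252 133   4   1   4] [0.4712 0.1452 0.132 ] -94.6 0.053
```

View pics/w5.png

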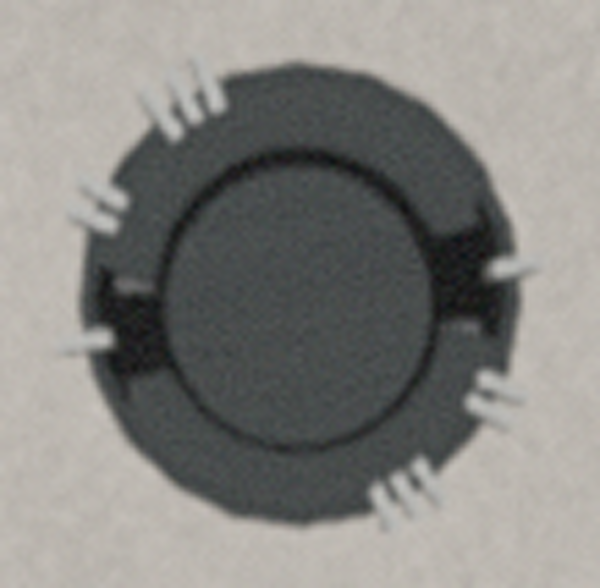

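The collar is clear. The single ribs put grinder x at 11.45° and the doubles at about -22.9°, which is 0.60 rad clockwise as it should be. The centre is (0.4754,0.1976). I'll flip the wrist by -111.6° in tool rz to keep joint 6 in range, then go to the lid.

Request:
step_arm:
  plan:
    - {"dx": 0, "dy": 0, "dz": 0, "rx": 0, "ry": 0, "rz": -0.095, "claw": 0.4}
    - {"dx": 0, "dy": 0, "dz": 0, "rx": 0, "ry": 0, "rz": -0.095, "claw": 0.4}
    - {"dx": 0, "dy": 0, "dz": 0, "rx": 0, "ry": 0, "rz": -0.095, "claw": 0.4}
    - {"dx": 0, "dy": 0, "dz": 0, "rx": 0, "ry": 0, "rz": -0.095, "claw": 0.4}
    - {"dx": 0, "dy": 0, "dz": 0, "rx": 0, "ry": 0, "rz": -0.095, "claw": 0.4}
    - {"dx": 0, "dy": 0, "dz": 0, "rx": 0, "ry": 0, "rz": -0.095, "claw": 0.4}
    - {"dx": 0, "dy": 0, "dz": 0, "rx": 0, "ry": 0, "rz": -0.095, "claw": 0.4}
    - {"dx": 0, "dy": 0, "dz": 0, "rx": 0, "ry": 0, "rz": -0.095, "claw": 0.4}
    - {"dx": 0, "dy": 0, "dz": 0, "rx": 0, "ry": 0, "rz": -0.095, "claw": 0.4}
    - {"dx": 0, "dy": 0, "dz": 0, "rx": 0, "ry": 0, "rz": -0.095, "claw": 0.4}

```text
time_s: 7.45
ee_pos: [0.4726, 0.097, 0.349]
eef_rot: [-3.141, -0.0, 3.099]
force: [0.1, 0.3, 0.1]
grip_width: 0.0562
grip_force: 0.0
```

Request:
step_arm:
  plan:
    - {"dx": 0, "dy": 0, "dz": 0, "rx": 0, "ry": 0, "rz": -0.095, "claw": 0.4}
    - {"dx": 0, "dy": 0, "dz": 0, "rx": 0, "ry": 0, "rz": -0.095, "claw": 0.4}
    - {"dx": 0, "dy": 0, "dz": 0, "rx": 0, "ry": 0, "rz": -0.095, "claw": 0.4}
    - {"dx": 0, "dy": 0, "dz": 0, "rx": 0, "ry": 0, "rz": -0.005, "claw": 0.4}
    - {"dx": 0, "dy": 0, "dz": 0, "rx": 0, "ry": 0, "rz": 0, "claw": 0.4}

```text
time_s: 7.95
ee_pos: [0.4726, 0.0976, 0.3491]
eef_rot: [-3.142, -0.0, -2.739]
force: [-0.8, -0.6, -0.1]
grip_width: 0.0565
grip_force: 0.0
```

```bash
cat > mv.py <<'E'
from h import *; import sys
t=np.array([float(a) for a in sys.argv[1:4]])
o=telemetry.get_obs();print(o['ee_pos'].round(4),o['eef_rot'].round(4),o['qpos'].round(3),o['grip_width'])
print('tool shift units',(rot(o['eef_rot']).T@(t-o['ee_pos'])*10).round(3))
if len(sys.argv)>4:
    a=(float(sys.argv[4])-o['eef_rot'][2]+np.pi)%(2*np.pi)-np.pi
    print('rz units',-a/(np.pi/2))
E
python3 mv.py .5587 -.0985 .22 -2.7326
```

```text
[0.4726 0.0976 0.3491] [-3.1416e+00 -1.0000e-04 -2.7385e+00] [ 0.128  0.08   1.492 -0.     1.57  -1.846] 0.05646853223092808
tool shift units [-0.023 -2.141  1.291]
rz units -0.003773284691701536
```

Request:
step_arm:
  plan:
    - {"dx": 0, "dy": -0.45, "dz": 0, "rx": 0, "ry": 0, "rz": -0.004, "claw": 0.4}
    - {"dx": 0, "dy": -0.45, "dz": 0, "rx": 0, "ry": 0, "rz": 0, "claw": 0.4}
    - {"dx": 0, "dy": -0.45, "dz": 0, "rx": 0, "ry": 0, "rz": 0, "claw": 0.4}
    - {"dx": 0, "dy": -0.45, "dz": 0, "rx": 0, "ry": 0, "rz": 0, "claw": 0.4}
    - {"dx": -0.02, "dy": -0.34, "dz": 0.3, "rx": 0, "ry": 0, "rz": 0, "claw": 0.4}
    - {"dx": 0, "dy": 0, "dz": 0.4, "rx": 0, "ry": 0, "rz": 0, "claw": 0.4}
    - {"dx": 0, "dy": 0, "dz": 0, "rx": 0, "ry": 0, "rz": 0, "claw": 0.4}
    - {"dx": 0, "dy": 0, "dz": 0, "rx": 0, "ry": 0, "rz": 0, "claw": 0.4}

```text
time_s: 8.75
ee_pos: [0.5604, -0.0967, 0.2802]
eef_rot: [3.141, -0.0, -2.729]
force: [0.2, 0.3, 0.5]
grip_width: 0.0564
grip_force: 0.0
```

```bash
python3 mv.py .5587 -.0988 .155 -2.7326
python3 - <<'E'
from h import *
for n in('wrist','scene','side'):
    c=shot(n);P=cloud(c)
    b=(abs(P[...,2]-.166)<.008)&(abs(P[...,0]-.5587)<.035)&(abs(P[...,1]+.0988)<.035);Q=P[b];print(n,len(Q))
    if len(Q)>20:print(Q.mean(0),cv2.minAreaRect((Q[:,:2]*1000).astype(np.float32)))
    if n=='wrist':save(c['img'],'w6.png')
E
```

```text
[ 0.5604 -0.0967  0.2802] [ 3.1415e+00 -1.0000e-04 -2.7292e+00] [-0.235  0.306  1.38   0.     1.456 -2.219] 0.056435483498798594
tool shift units [ 0.023 -0.013  1.252]
rz units 0.002190824710395695
wrist 722
[ 0.5572242  -0.09896306  0.16753221] ((558.4713745117188, -98.31351470947266), (55.755218505859375, 13.807231903076172), 23.39555549621582)
scene 68
[ 0.56418374 -0.09649353  0.16743894] ((561.5516967773438, -97.32262420654297), (57.90019989013672, 14.042044639587402), 22.953462600708008)
side 110
[ 0.55715727 -0.10318298  0.16612186] ((558.1065673828125, -101.241943359375), (55.5645866394043, 15.371623992919922), 19.543760299682617)
```

Request:
step_arm:
  plan:
    - {"dx": 0.023, "dy": -0.01, "dz": 0.4, "rx": 0, "ry": 0, "rz": 0, "claw": 0.4}
    - {"dx": 0, "dy": 0, "dz": 0.4, "rx": 0, "ry": 0, "rz": 0, "claw": 0.4}
    - {"dx": 0, "dy": 0, "dz": 0.3, "rx": 0, "ry": 0, "rz": 0, "claw": 0.4}
    - {"dx": 0, "dy": 0, "dz": 0.15, "rx": 0, "ry": 0, "rz": 0, "claw": 0.4}
    - {"dx": 0, "dy": 0, "dz": 0, "rx": 0, "ry": 0, "rz": 0, "claw": 0.4}
    - {"dx": 0, "dy": 0, "dz": 0, "rx": 0, "ry": 0, "rz": 0, "claw": 1}
    - {"dx": 0, "dy": 0, "dz": 0, "rx": 0, "ry": 0, "rz": 0, "claw": 1}
    - {"dx": 0, "dy": 0, "dz": 0, "rx": 0, "ry": 0, "rz": 0, "claw": 1}
    - {"dx": 0, "dy": 0, "dz": 0, "rx": 0, "ry": 0, "rz": 0, "claw": 1}
    - {"dx": 0, "dy": 0, "dz": 0, "rx": 0, "ry": 0, "rz": 0, "claw": 1}
  grip_force: 35

```text
time_s: 9.9
ee_pos: [0.5588, -0.0986, 0.1545]
eef_rot: [-3.141, 0.0, -2.727]
force: [0.0, -1.3, -0.4]
grip_width: 0.0198
grip_force: 0.0
```

Request:
step_arm:
  plan:
    - {"dx": 0, "dy": 0, "dz": 0, "rx": 0, "ry": 0, "rz": 0, "claw": 1}
    - {"dx": 0, "dy": 0, "dz": -0.1, "rx": 0, "ry": 0, "rz": 0, "claw": 1}
    - {"dx": 0, "dy": 0, "dz": -0.3, "rx": 0, "ry": 0, "rz": 0, "claw": 1}
    - {"dx": 0, "dy": 0, "dz": -0.4, "rx": 0, "ry": 0, "rz": 0, "claw": 1}
    - {"dx": 0, "dy": 0, "dz": -0.3, "rx": 0, "ry": 0, "rz": 0, "claw": 1}
    - {"dx": 0, "dy": 0, "dz": 0, "rx": 0, "ry": 0, "rz": 0, "claw": 1}

```text
time_s: 10.5
ee_pos: [0.5598, -0.0988, 0.2692]
eef_rot: [-3.137, 0.006, -2.727]
force: [1.2, -0.3, -1.1]
grip_width: 0.0138
grip_force: 35.0
```

```bash
python3 mv.py .4754 .1976 .26 -2.942
```

```text
[ 0.5598 -0.0988  0.2692] [-3.1371  0.0058 -2.7268] [-0.239  0.307  1.404 -0.     1.424 -2.225] 0.013825188024339977
tool shift units [-0.421  3.053  0.08 ]
rz units 0.13697122874373852
```

Request:
step_arm:
  plan:
    - {"dx": -0.06, "dy": 0.44, "dz": 0, "rx": 0, "ry": 0, "rz": 0, "claw": 1}
    - {"dx": -0.06, "dy": 0.44, "dz": 0, "rx": 0, "ry": 0, "rz": 0, "claw": 1}
    - {"dx": -0.06, "dy": 0.44, "dz": 0, "rx": 0, "ry": 0, "rz": 0, "claw": 1}
    - {"dx": -0.06, "dy": 0.44, "dz": 0, "rx": 0, "ry": 0, "rz": 0, "claw": 1}
    - {"dx": -0.06, "dy": 0.44, "dz": 0, "rx": 0, "ry": 0, "rz": 0, "claw": 1}
    - {"dx": -0.06, "dy": 0.44, "dz": 0, "rx": 0, "ry": 0, "rz": 0, "claw": 1}
    - {"dx": -0.06, "dy": 0.4, "dz": 0, "rx": 0, "ry": 0, "rz": 0.07, "claw": 1}
    - {"dx": 0, "dy": 0, "dz": 0, "rx": 0, "ry": 0, "rz": 0.067, "claw": 1}
    - {"dx": 0, "dy": 0, "dz": 0, "rx": 0, "ry": 0, "rz": 0, "claw": 1}
    - {"dx": 0, "dy": 0, "dz": 0, "rx": 0, "ry": 0, "rz": 0, "claw": 1}

```text
time_s: 11.5
ee_pos: [0.4747, 0.1962, 0.2637]
eef_rot: [-3.141, -0.001, -2.939]
force: [0.7, -0.3, -0.8]
grip_width: 0.0137
grip_force: 35.0
```

```bash
python3 mv.py .4754 .1976 .2 -2.942;  python3 - <<'E'
from h import *
o=telemetry.get_obs()
ims=[]
for n in('scene','side','wrist'):
    c=shot(n);P=cloud(c);I=c['img']
    if n!='wrist':
        p=c['R']@(o['ee_pos']-[0,0,.06])+c['t'];u=int(p[0]/p[2]*c['fx']+c['cx']);v=int(p[1]/p[2]*c['fy']+c['cy'])
        ims.append(cv2.resize(I[max(0,v-55):v+55,u-55:u+55],(390,390),interpolation=cv2.INTER_CUBIC))
        Q=P.reshape(-1,3);
        m=(abs(Q[:,2]-(o['ee_pos'][2]-.021))<.006)&(np.hypot(*(Q[:,:2]-o['ee_pos'][:2]).T)<.06)&(I.reshape(-1,3).max(1)<60)
        q=(Q[m][:,:2]*1000).astype(np.float32);print(n,m.sum(),cv2.minEnclosingCircle(q),np.median(Q[m],0))
    else: save(I,'w7.png')
save(np.hstack(ims),'w8.png')
E
```

```text
[0.4747 0.1962 0.2637] [-3.1414e+00 -7.0000e-04 -2.9393e+00] [ 0.321  0.189  1.562 -0.     1.391 -1.452] 0.013746449167987417
tool shift units [-0.011  0.013  0.637]
rz units 0.0017075261287041682
scene 315 ((477.5012512207031, 196.83029174804688), 45.58405303955078) [0.48963521 0.19124085 0.24257284]
side 196 ((473.30279541015625, 192.88136291503906), 44.59234619140625) [0.4721805  0.17650562 0.24227018]
```

View pics/w8.png

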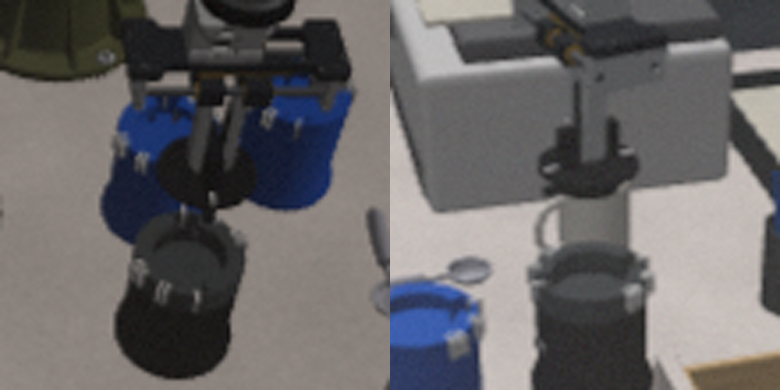

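The lid is held level and centred over the black grinder in both crops (lid at (205,175) left, (590,165) right). I'll descend to just above the mouth.

Request:
step_arm:
  plan:
    - {"dx": -0.01, "dy": 0.01, "dz": 0.2, "rx": 0, "ry": 0, "rz": 0.002, "claw": 1}
    - {"dx": 0, "dy": 0, "dz": 0.3, "rx": 0, "ry": 0, "rz": 0, "claw": 1}
    - {"dx": 0, "dy": 0, "dz": 0.25, "rx": 0, "ry": 0, "rz": 0, "claw": 1}
    - {"dx": 0, "dy": 0, "dz": 0.08, "rx": 0, "ry": 0, "rz": 0, "claw": 1}
    - {"dx": 0, "dy": 0, "dz": 0, "rx": 0, "ry": 0, "rz": 0, "claw": 1}
    - {"dx": 0, "dy": 0, "dz": 0, "rx": 0, "ry": 0, "rz": 0, "claw": 1}

```text
time_s: 12.25
ee_pos: [0.476, 0.1977, 0.1823]
eef_rot: [3.141, 0.002, -2.945]
force: [-0.3, -1.0, -0.2]
grip_width: 0.0136
grip_force: 35.0
```

```bash
python3 mv.py .4754 .1973 .156 -2.942
```

```text
[0.476  0.1977 0.1823] [ 3.1414e+00  1.5000e-03 -2.9452e+00] [ 0.323  0.26   1.669 -0.     1.211 -1.445] 0.013637528496251307
tool shift units [ 0.008 -0.003  0.263]
rz units -0.0020195135268629527
```

Request:
step_arm:
  plan:
    - {"dx": 0.006, "dy": 0, "dz": 0.06, "rx": 0, "ry": 0, "rz": -0.001, "claw": 1}
    - {"dx": 0, "dy": 0, "dz": 0.05, "rx": 0, "ry": 0, "rz": 0, "claw": 1}
    - {"dx": 0, "dy": 0, "dz": 0.05, "rx": 0, "ry": 0, "rz": 0, "claw": 1}
    - {"dx": 0, "dy": 0, "dz": 0, "rx": 0, "ry": 0, "rz": 0, "claw": 1}

```text
time_s: 12.65
ee_pos: [0.4746, 0.1976, 0.1644]
eef_rot: [-3.141, -0.001, -2.944]
force: [0.9, 0.5, -1.1]
grip_width: 0.0139
grip_force: 35.0
```

Request:
step_arm:
  plan:
    - {"dx": 0, "dy": 0, "dz": 0.03, "rx": 0, "ry": 0, "rz": 0, "claw": 1}
    - {"dx": 0, "dy": 0, "dz": 0.03, "rx": 0, "ry": 0, "rz": 0, "claw": 1}
    - {"dx": 0, "dy": 0, "dz": 0.02, "rx": 0, "ry": 0, "rz": 0, "claw": 1}
    - {"dx": 0, "dy": 0, "dz": 0, "rx": 0, "ry": 0, "rz": 0, "claw": 1}
    - {"dx": 0, "dy": 0, "dz": 0, "rx": 0, "ry": 0, "rz": 0, "claw": 1}

```text
time_s: 13.15
ee_pos: [0.4749, 0.1977, 0.1571]
eef_rot: [3.142, -0.0, -2.944]
force: [-0.0, 1.5, -1.3]
grip_width: 0.0136
grip_force: 35.0
```

Request:
step_arm:
  plan:
    - {"dx": 0, "dy": 0, "dz": 0.01, "rx": 0, "ry": 0, "rz": 0, "claw": 1}
    - {"dx": 0, "dy": 0, "dz": 0.01, "rx": 0, "ry": 0, "rz": 0, "claw": 1}
    - {"dx": 0, "dy": 0, "dz": 0, "rx": 0, "ry": 0, "rz": 0, "claw": 1}
    - {"dx": 0, "dy": 0, "dz": 0, "rx": 0, "ry": 0, "rz": 0, "claw": 1}

```text
time_s: 13.55
ee_pos: [0.475, 0.1977, 0.1563]
eef_rot: [3.142, 0.001, -2.944]
force: [-5.4, -1.9, 11.5]
grip_width: 0.0139
grip_force: 35.0
```

The lid meets the rim at TCP z 0.1563, with 0.156 expected, so it is seated. I'll ease the push, raise the grip and twist clockwise.

Request:
step_arm:
  plan:
    - {"dx": 0, "dy": 0, "dz": -0.003, "rx": 0, "ry": 0, "rz": 0, "claw": 1}
    - {"dx": 0, "dy": 0, "dz": 0, "rx": 0, "ry": 0, "rz": 0.04, "claw": 1}
    - {"dx": 0, "dy": 0, "dz": 0, "rx": 0, "ry": 0, "rz": 0.04, "claw": 1}
    - {"dx": 0, "dy": 0, "dz": 0, "rx": 0, "ry": 0, "rz": 0.04, "claw": 1}
    - {"dx": 0, "dy": 0, "dz": 0, "rx": 0, "ry": 0, "rz": 0.04, "claw": 1}
    - {"dx": 0, "dy": 0, "dz": 0, "rx": 0, "ry": 0, "rz": 0, "claw": 1}
    - {"dx": 0, "dy": 0, "dz": 0, "rx": 0, "ry": 0, "rz": 0, "claw": 1}
  grip_force: 60

```text
time_s: 14.25
ee_pos: [0.4754, 0.1979, 0.1563]
eef_rot: [3.141, 0.002, 3.088]
force: [1.4, 1.0, 6.7]
grip_width: 0.0137
grip_force: 60.0
```

```bash
python3 mv.py .4754 .1976 .156 2.741; python3 -c "
from h import *
o=telemetry.get_obs();print(o['force'],o['moment'])"
```

```text
[0.4754 0.1979 0.1563] [3.1407e+00 1.7000e-03 3.0880e+00] [ 0.323  0.287  1.699  0.     1.153 -1.194] 0.013656094883482175
tool shift units [-0.    -0.003  0.003]
rz units 0.22092333190107305
[1.38150525 1.01164965 6.71651519] [ 0.17640045  0.12190171 -0.00605324]
```

Request:
step_arm:
  plan:
    - {"dx": 0, "dy": 0, "dz": 0, "rx": 0, "ry": 0, "rz": 0.04, "claw": 1}
    - {"dx": 0, "dy": 0, "dz": 0, "rx": 0, "ry": 0, "rz": 0.04, "claw": 1}
    - {"dx": 0, "dy": 0, "dz": 0, "rx": 0, "ry": 0, "rz": 0.04, "claw": 1}
    - {"dx": 0, "dy": 0, "dz": 0, "rx": 0, "ry": 0, "rz": 0.04, "claw": 1}
    - {"dx": 0, "dy": 0, "dz": 0, "rx": 0, "ry": 0, "rz": 0.04, "claw": 1}
    - {"dx": 0, "dy": 0, "dz": 0, "rx": 0, "ry": 0, "rz": 0.02, "claw": 1}
    - {"dx": 0, "dy": 0, "dz": 0, "rx": 0, "ry": 0, "rz": 0, "claw": 1}
    - {"dx": 0, "dy": 0, "dz": 0, "rx": 0, "ry": 0, "rz": 0, "claw": 1}

```text
time_s: 15.05
ee_pos: [0.4755, 0.1981, 0.1563]
eef_rot: [3.14, 0.001, 2.743]
force: [0.9, 1.7, 5.5]
grip_width: 0.0133
grip_force: 60.0
```

```bash
python3 mv.py .4754 .1976 .156 2.741
python3 - <<'E'
from h import *
o=telemetry.get_obs();print(o['force'],o['moment'])
ims=[]
for n in('scene','side'):
    c=shot(n);I=c['img'];p=c['R']@np.array([.4754,.1976,.135])+c['t'];u=int(p[0]/p[2]*c['fx']+c['cx']);v=int(p[1]/p[2]*c['fy']+c['cy'])
    ims.append(cv2.resize(I[v-35:v+35,u-35:u+35],(395,395),interpolation=cv2.INTER_CUBIC))
    P=cloud(c);I=I.astype(int)
    m=(abs(P[...,2]-.136)<.008)&(I.min(2)>100)&(np.hypot(P[...,0]-.4754,P[...,1]-.1976)<.062)
    k,l,s,ce=cv2.connectedComponentsWithStats(m.astype(np.uint8))
    for i in range(1,k):
        if s[i][4]<3: continue
        q=onz(c,*ce[i],.135)-[.4754,.1976,0];print(n,s[i][4],ce[i].round(),np.degrees(np.arctan2(q[1],q[0])).round(1),np.hypot(q[0],q[1]).round(3))
save(np.hstack(ims),'w9.png')
E
```

```text
[0.4755 0.1981 0.1563] [3.1399e+00 1.5000e-03 2.7428e+00] [ 0.323  0.287  1.699  0.     1.153 -0.849] 0.013277600429491561
tool shift units [-0.001 -0.004  0.003]
rz units 0.0011530714339770477
[0.89053475 1.68390599 5.45771913] [ 0.36503042 -0.09122018  0.16930652]
scene 8 [331. 192.] 119.6 0.053
scene 3 [319. 209.] 11.0 0.059
side 10 [230. 151.] 129.7 0.048
side 27 [256. 155.] -16.2 0.05
side 5 [226. 156.] 168.4 0.051
side 8 [230. 154.] 157.2 0.037
side 4 [252. 156.] -19.9 0.035
side 5 [226. 160.] -160.5 0.059
side 11 [253. 162.] -60.5 0.058
```

View pics/w9.png

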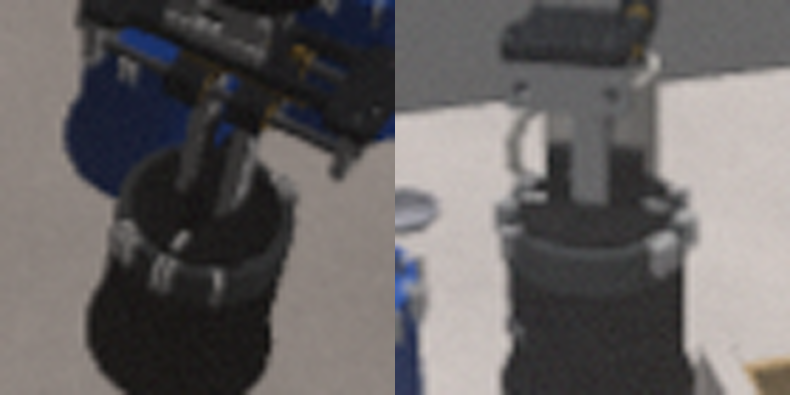

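Both crops show the lid flush in the collar, with its white line at (180,240) left pointing at the double ribs at (163,270). The measured moment of 0.17 N m matches the spring at half turn. I'll do a short hold to check that nothing creeps.

Request:
step_arm:
  plan:
    - {"dx": 0, "dy": 0, "dz": 0, "rx": 0, "ry": 0, "rz": 0.006, "claw": 1}
    - {"dx": 0, "dy": 0, "dz": 0, "rx": 0, "ry": 0, "rz": 0, "claw": 1}
    - {"dx": 0, "dy": 0, "dz": 0, "rx": 0, "ry": 0, "rz": 0, "claw": 1}
    - {"dx": 0, "dy": 0, "dz": 0, "rx": 0, "ry": 0, "rz": 0, "claw": 1}
    - {"dx": 0, "dy": 0, "dz": 0, "rx": 0, "ry": 0, "rz": 0, "claw": 1}
    - {"dx": 0, "dy": 0, "dz": 0, "rx": 0, "ry": 0, "rz": 0, "claw": 1}
    - {"dx": 0, "dy": 0, "dz": 0, "rx": 0, "ry": 0, "rz": 0, "claw": 1}
    - {"dx": 0, "dy": 0, "dz": 0, "rx": 0, "ry": 0, "rz": 0, "claw": 1}

```text
time_s: 15.95
ee_pos: [0.4755, 0.198, 0.1563]
eef_rot: [3.14, 0.002, 2.734]
force: [0.9, 1.8, 4.5]
grip_width: 0.0134
grip_force: 60.0
```

Run:
```python
from h import *
o=telemetry.get_obs();print(o['ee_pos'],o['eef_rot'],o['moment'],o['grip_force'])
c=shot('side');I=c['img'].astype(int);P=cloud(c)
m=(abs(P[...,2]-.136)<.008)&(I.min(2)>100)&(np.hypot(P[...,0]-.4754,P[...,1]-.1976)<.045)
k,l,s,ce=cv2.connectedComponentsWithStats(m.astype(np.uint8))
for i in range(1,k):
    q=onz(c,*ce[i],.135)-[.4754,.1976,0];print(s[i][4],ce[i].round(1),np.degrees(np.arctan2(q[1],q[0])).round(1),np.hypot(q[0],q[1]).round(3))
```

```text
[0.47549136 0.19802742 0.15631831] [3.13988900e+00 1.60829650e-03 2.73356073e+00] [ 0.34291392 -0.05748435  0.28904486] 60.03508508205414
1 [230. 152.] 136.3 0.043
1 [254. 153.] 4.4 0.045
6 [230.5 154.3] 156.4 0.035
3 [252. 156.] -22.3 0.036
```

The hold is stable. The lines read 156.4° and -22.3°, against the double ribs at 157.1° and -22.9°.

```bash
python3 -c "
from station import hand_in
print(hand_in())"
```

```text
the job is handed in; nothing more can be done
None
```

The job is handed in: the bayonet lid is seated flush in the black grinder, turned to the double ribs (within about 1° in the last camera check) and still held by its bar at 60 N, after 16 s of the 61 s allowed.

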